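# Screw a new sign post into its base on the bakery counter

## Robot

A 6-joint arm with a two-finger parallel gripper is mounted at the origin on a cart in front of the work surface, level with it; the furniture and walls round the work are solid. World frame = base frame: x ahead of the robot, y to its left, z up, the work surface at z = 0. Lengths are in m, angles in rad, forces in N, time in s.
With the tool pointing down it reaches from about 0.25 to 0.725 m from the base axis. Payload 9.7 kg.
Tool frame: the origin (TCP) lies at the very end of the fingers, on their centre line; the grasp point (between the pads) lies ctrl.grip_point_offset behind it (ctrl.grip_point_offset is the distance from the TCP to the grasp point, in m); z points along the fingers, y is the line along which they close (so a half turn about z gives the same grasp; the last joint's range is limited). The gripper opens to 85 mm and grips with 20 to 120 N. Pads are 22 mm wide; open, the fingers measure 114 mm over their backs; the gripper's body (76 mm by 85 mm) begins 54 mm behind the grasp point. The pads swing forward as they close: fully open they stand 13 mm farther back than shut.
Start: joints at [-1.299, 0.087, 0.176, 1.66, 0, 1.571], TCP at [0.148, -0.53, 0.231] pointing down, gripper open.
Joint ranges: [-3.13, 3.13], [-0.85, 1.81], [-1.15, 1.24], [-2.2, 2.28], [-1.44, 1.52], [-3.14, 3.14]. Speed limits (rad/s): [2.22, 2.22, 2.57, 3.14, 3.14, 3.14].

## Interface

Orientations are given as a unit quaternion [w, x, y, z].
In Python, from rig import state, imaging, ticket, nets, ctrl gives the robot as it stands. The module is installed in compiled form; this text tells all that it offers.
- The arm moves only by the tool arm_command, never from a script. Its argument "rows" is a list of rows, each a list of 3 entries, a list of its own where there are three numbers: the opening, from 0 (shut) to 1 (fully open), then the shift along the tool's x, y, z in cm, then the turn about the tool's z in rad. In form: [[jaw, [tx, ty, tz], roll], ...]. A call has 1 to 12 rows; each row shifts and turns the commanded pose from where the row before left it, along the tool's axes as they then stand; what a row does not reach is not made up. A row lasts 1/12 s, in which the tool goes at most 41.7 mm and 7.16 degrees, less where a joint would pass 70% of its speed; a pose out of reach is approached as far as the arm can. A call is refused whole if a number of a shift passes 4.17 or a number of a turn 0.125, either way. A call with a gripper value outside its range is refused whole. The fingers move at their own pace and stop on an object; "grip_force" is the grip in N (left out, the last holds). Time passes only in rows, so rows that do not move let the fingers close. It gives the time, the measured TCP pose, the force, the opening and the grip force at its end, in the units of the state.
- state(): the state, without advancing time (a new reading comes with each control period).
- imaging.grab_frame(name): name is "scene" or "top"; returns a dict with "image" (384x512x3 uint8, red, green, blue), "K" (3x3 intrinsics, pixels), "distortion" ([k1, k2, p1, p2, k3] as OpenCV has them; the pictures are not rectified), "R" (3x3) and "t" (3): a world point X has camera coordinates R X + t. Camera axes: x right, y down, z forward; pixel columns grow to the right and rows downward; lengths in m; the calibration is good to about 2 mm. A picture is of the moment at which its call begins. There is no depth.
- ticket.hand_in(): hands the job in; it is judged then, once.
Trained networks look in the newest picture that a camera, given by its name, has taken for a name from the list of things; names that differ only in an ending like _2 or _b are one class to them, and where a whole thing is asked for, a point or a joint stands for the part that bears it (a point fixed in the world has none). Each returns a list of dicts, best first, with "conf" (0 to 1); they miss things now and then, are a little off and sometimes report something else, mostly with a low value. They report only what shows in the picture. A call takes as long as a camera call.
- nets.boxes_of(thing, camera): "extent" ([centre column, centre row, width, height] in pixels, round what is visible of it).
- nets.silhouettes(thing, camera): "region" (384x512 bool, what is visible of it) and "extent" ([centre column, centre row, width, height] in pixels, round what is visible of it).
The state is a dict: "time_s": time; "joints": joint angles; "joint_vel": joint speeds; "tau": joint torques, N m; "tcp_pos": TCP position; "orientation": TCP orientation; "ft_force": force on the tool from outside, world axes, zero at the start; "moment": the same for the moment, N m; "opening": finger opening in m; "grip_force": force on a finger pad.
Only numpy, scipy, OpenCV 4.12 (cv2) and the standard library are available. Lean on these libraries where they do the work, as an engineer would, in place of code of your own. Each camera call takes 0.05 s, during which the arm holds its last target. There are 200 camera calls.

## Task

The smooth post standing loose in the sign base is the wrong one: hang it in the empty hole of the rack first. Then set the post with the flat winged head and steel thread upright in the base's pilot hole and screw it in clockwise, pushing down firmly while you turn so that the thread bites, until its collar is down on the base. Let go of both posts and leave the spare post and everything else on the counter undisturbed.

Things in the scene. Friction and masses are not known exactly. Their poses are not given: they have to be found in the camera images.
- screw_post_center (a point): the new sign post, 108 mm tall, 120 g, the only one with a flat winged head and a steel thread: centre of the head, 86 mm above the foot; own z points up the post. The head, from 64 to 108 mm above the foot, is a paddle 42 mm wide along its x, 16 mm thick along its y (grasp across y, or x to turn back a quarter). It hangs by its collar in a rack hole, turned at any angle
- screw_post_collar (a point): underside of the screw post's wooden collar, on the post's axis, 40 mm above its foot. Below it the steel shank, 18 mm across with coarse thread and slightly narrowed tip; collar 34 mm across, 6 mm thick; above it a neck 16 mm across
- old_post_center (a point): the old smooth post that stands loose in the pilot hole at the start, 96 mm tall, 120 g: centre of its fat round head (30 mm across, 32 mm tall), 80 mm above the foot; own z points up the post
- old_post_collar (a point): underside of the old post's collar (34 mm across, 6 mm thick), on its axis, 40 mm above its foot; below it a smooth dowel 18 mm across
- spare_post_center (a point): centre of the thin round head (20 mm across, 22 mm tall) of a second smooth post, 86 mm tall, hanging in the rack; a bystander. This point is 75 mm above its foot; in the rack its top is 116 mm above the counter
- pilot_mouth (a point): centre of the pilot hole's mouth, on top of the fixed beech sign base (100x100 mm, 45 mm tall). The hole is 21 mm across with a 3 mm chamfer; a post's foot comes to rest 28 mm down in it, its collar then 12 mm above the base. The wood at its floor gives about 1 mm per 12 N pushed (1.5 mm at most) and springs back
- thread (a joint): depth of thread cut (m), 0 to 0.0118. Grows 3.2 mm per radian the screw post turns clockwise seen from above (3.7 rad in all), only while the post is pushed down with at least 12 N (15 to 25 N is good); pushed less it spins without biting; pushed without turning it stays. Turning back under push backs it out. Fully cut, the collar is down on the base
- post_rack: fixed beech rack, 70x240 mm (own x, y), board top 70 mm above the counter, open below; origin centre of its underside. Three holes, 25 mm across with a 2 mm chamfer, in a row along its y at -80, 0 and +80 mm. Posts hang in them by their collars, the foot 30 mm above the counter
- free_hole_top (a point): centre of the rack's one empty hole (any of the three), at the board's top face
- sugar_shaker_mid (a point): glass sugar shaker with grey top, 44 mm across, 90 mm tall; bystander, stands between base and rack. Point about half-way up
- espresso_cup_mid (a point): green and white espresso cup, 64x89x48 mm; bystander. Point about half-way up
- service_bell_mid (a point): domed chrome counter bell, 80 mm across, 54 mm tall; bystander. Point about half-way up
- tin_mints_mid (a point): flat red and cream tin, 60x92x23 mm; bystander. Point about half-way up
- chip_basket_mid (a point): chip-wood basket of small cakes, 115x155x116 mm; bystander. Point about half-way up
- soap_pump_mid (a point): pump bottle, 51x80x168 mm, the tallest bystander. Point about half-way up
- price_peg_1_mid (a point): wooden block holding a price card, 22x75x54 mm; bystander in front of the rack. Point about half-way up

How it is judged:
By the outcome, as a careful person would: the job done as asked, in the order asked, and still so for the second after the job is handed in, with the robot touching nothing.
It also fails if it takes over 72 s, if anything falls off the work surface, if the arm or the gripper's body presses on something with over 40 N, if the wrist force passes 120 N, or if a joint passes its speed limit or range.

## Working session

There is one attempt and no reset: what is moved stays moved. The work goes in short steps, Python scripts to look and compute and a tool call to move; the robot and the scene stay as the last step left them, time stands still between calls to the robot, and variables do not carry over. Pictures are saved under pics/ and viewed, at most 10 in all, crops included, and the job is handed in when it is done.

Besides the shell and the picture viewer there is one more tool, called after ">>>" by a JSON object that holds its "op" and its "data". arm_command: Moves the arm, as the interface text tells. Its arguments: {"type":"object","properties":{"rows":{"type":"array"},"grip_force":{"type":"number"}},"required":["rows"]}

```bash
mkdir -p pics
python3 - <<'E'
from rig import state, imaging, nets, ctrl
import cv2
s=state();print(s, ctrl.grip_point_offset)
for c in ("scene","top"):
    f=imaging.grab_frame(c);cv2.imwrite(f"pics/{c}0.png",f["image"][:,:,::-1])
    print(c,f["K"],f["distortion"],f["R"],f["t"])
    for n in ["screw_post_center","old_post_center","spare_post_center","post_rack","pilot_mouth","sugar_shaker_mid","soap_pump_mid","price_peg_1_mid","chip_basket_mid","service_bell_mid","espresso_cup_mid","tin_mints_mid"]:
        print(n,[(round(d["conf"],2),[round(float(v),1) for v in d["extent"]]) for d in nets.boxes_of(n,c)[:2]])
E
```

```text
{'time_s': 0.0, 'joints': array([-1.29897034e+00,  8.74676174e-02,  1.75120008e-01,  1.65980538e+00,
       -1.09475263e-05,  1.57076231e+00]), 'joint_vel': array([ 0.00032616,  0.00105495,  0.00051244, -0.00047568, -0.00095397,
       -0.0001267 ]), 'tau': array([ 1.35141348e-03, -5.20400620e+01,  4.64796853e+01,  1.67515530e-02,
        1.65986648e-05,  8.98077388e-06]), 'tcp_pos': array([ 0.14760359, -0.52957875,  0.23057168]), 'orientation': array([-6.71333765e-04,  9.90775505e-01,  1.35511767e-01, -9.73220538e-05]), 'ft_force': array([-0.03679633, -0.16100377, -1.07106784]), 'moment': array([ 0.0676674 ,  0.03098083, -0.00586375]), 'grip_force': 0.0, 'opening': 0.08560929982332885} 0.0187
scene [[457.12449673   0.         254.58435375]
 [  0.         457.12449673 187.71622627]
 [  0.           0.           1.        ]] [-0.1674767  0.         0.         0.         0.       ] [[-0.54430117 -0.8388816   0.00372763]
 [-0.47928127  0.30732451 -0.82209556]
 [ 0.68849525 -0.44925416 -0.56933733]] [0.2451142  0.33212133 1.04387823]
screw_post_center [(0.56, [166.4, 232.8, 14.6, 28.7])]
[... 985 characters left out ...]
8114]] [-0.0346743   0.52452877  1.40512488]
screw_post_center [(0.42, [169.9, 210.4, 14.5, 7.3])]
old_post_center [(0.63, [290.1, 220.9, 6.1, 7.2])]
spare_post_center [(0.45, [194.0, 205.8, 7.0, 5.4]), (0.31, [171.1, 211.1, 16.1, 8.8])]
post_rack [(0.79, [194.9, 206.2, 72.1, 27.5])]
pilot_mouth [(0.85, [286.4, 218.2, 36.0, 28.2])]
sugar_shaker_mid [(0.57, [251.1, 232.0, 9.1, 12.2])]
soap_pump_mid [(0.6, [144.1, 230.4, 30.8, 17.2])]
price_peg_1_mid [(0.59, [194.5, 206.8, 73.2, 33.5])]
chip_basket_mid [(0.57, [160.6, 162.1, 35.9, 43.8])]
service_bell_mid [(0.83, [360.4, 224.3, 24.0, 19.5])]
espresso_cup_mid [(0.5, [240.7, 171.3, 16.5, 19.2])]
tin_mints_mid [(0.58, [149.6, 205.4, 27.1, 17.9])]
```

Run:
```python
import cv2
a=cv2.imread("pics/top0.png")[140:260,110:400]; cv2.imwrite("pics/topc.png",cv2.resize(a,(797,330),interpolation=cv2.INTER_CUBIC))
a=cv2.imread("pics/scene0.png")[160:310,100:400]; cv2.imwrite("pics/scenec.png",cv2.resize(a,(800,400),interpolation=cv2.INTER_CUBIC))
```

```text
(no output)
```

View pics/topc.png

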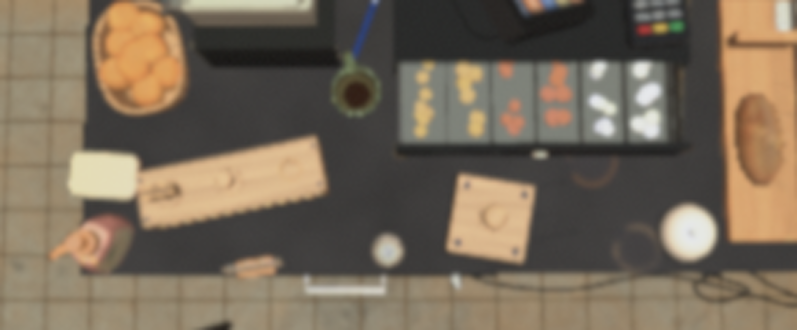

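View pics/scenec.png

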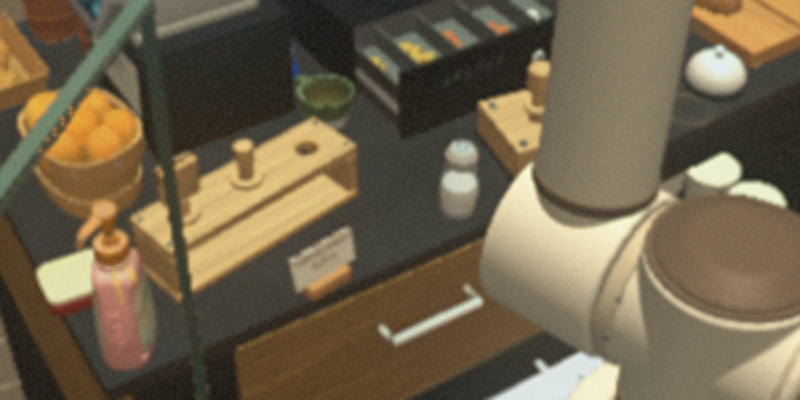

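Top view crop: the rack's screw post sits at about full-image (170,210), the spare post at (193,205), and the empty hole at (215,199), nearest the base. The base and old post are at about (289,218). The shaker is at (251,231) and the price card at (202,237). The scene view agrees, with the arm partly hiding the base.

```bash
cat > h.py <<'E'
import numpy as np, cv2
from scipy.optimize import minimize, least_squares
from rig import state, imaging, nets, ctrl
def proj(f,X):
    X=np.atleast_2d(np.asarray(X,float))
    return cv2.projectPoints(X,cv2.Rodrigues(f["R"])[0],f["t"],f["K"],f["distortion"])[0].reshape(-1,2)
def onplane(f,uv,z):
    p=cv2.undistortPoints(np.array([[uv]],float),f["K"],f["distortion"]).ravel()
    C=-f["R"].T@f["t"]; d=f["R"].T@np.array([p[0],p[1],1]); return C+d*(z-C[2])/d[2]
def box(x,y,a,lx,ly,z0,z1):
    c,s=np.cos(a),np.sin(a)
    return np.array([[x+c*u-s*v,y+s*u+c*v,z] for z in (z0,z1) for u,v in ((-lx/2,-ly/2),(lx/2,-ly/2),(lx/2,ly/2),(-lx/2,ly/2))])
def softpoly(f,X,up=8):
    h=cv2.convexHull((proj(f,X)).astype(np.float32)).reshape(-1,2)
    m=np.zeros((384,512),np.uint8)
    h4=np.round(h*16).astype(np.int32)
    cv2.fillPoly(m,[h4],255,lineType=cv2.LINE_AA,shift=4); return m/255.
def fitbox(items,p0,lx,ly,z0,z1):
    # items: (frame, mask)
    def cost(p):
        return sum(np.abs(softpoly(f,box(*p,lx,ly,z0,z1))-m).sum() for f,m in items)
    best=min((minimize(cost,np.array(p0)+d,method="Nelder-Mead",options=dict(initial_simplex=np.array(p0)+d+np.vstack([np.zeros(3),np.diag([.012,.012,.1])]),xatol=1e-5,fatol=.01)) for d in ([0,0,0],[.004,-.004,.03],[-.004,.004,-.03])),key=lambda r:r.fun)
    return best.x,best.fun
E
cat > a.py <<'E'
from h import *
T=imaging.grab_frame("top");S=imaging.grab_frame("scene")
print("cam",-T["R"].T@T["t"],-S["R"].T@S["t"])
for n,uv,z in [("free",(215.5,199.3),.07),("screw",(170.4,209.5),.138),("spare",(192.6,205.1),.116),("old",(289.4,218.2),.113),("shaker",(251.1,231),.09),("peg",(202,237),.05)]:
    print(n,onplane(T,uv,z))
def sil(n,f,c):
    r=nets.silhouettes(n,c); 
    return r
mr=[];
imgs={}
for c,f in (("top",T),("scene",S)):
    hsv=cv2.cvtColor(f["image"],cv2.COLOR_RGB2HSV); imgs[c]=hsv
def mask(n,f,c):
    for d in nets.silhouettes(n,c)[:2]: print(n,c,d["conf"],d["extent"],d["region"].sum())
    return nets.silhouettes(n,c)[0]["region"].astype(float)
rt=mask("post_rack",T,"top"); rs=mask("post_rack",S,"scene"); bt=mask("pilot_mouth",T,"top")
free=onplane(T,(215.5,199.3),.07); scr=onplane(T,(192.6,205.1),.116)
c=onplane(T,(194.9,206),.07)
print("rack top",fitbox([(T,rt)],[c[0],c[1],.2],.07,.24,0,.07))
print("rack both",fitbox([(T,rt),(S,rs)],[c[0],c[1],.2],.07,.24,0,.07))
b=onplane(T,(289.4,218.2),.045)
print("base",fitbox([(T,bt)],[b[0],b[1],-.1],.1,.1,0,.045))
for nm,m in (("rt",rt),("bt",bt)):
    pass
# wood colour mask
h=imgs["top"]; w=((h[...,2]>110)&(h[...,0]<25)&(h[...,1]>50)).astype(float)
def roi(m,r0,r1,c0,c1):
    o=np.zeros_like(m);o[r0:r1,c0:c1]=m[r0:r1,c0:c1];return o
wr=roi(w,185,226,159,232); wb=roi(w,198,240,268,308)
print("rack col",fitbox([(T,wr)],[c[0],c[1],.2],.07,.24,0,.07),wr.sum(),rt.sum())
print("base col",fitbox([(T,wb)],[b[0],b[1],-.1],.1,.1,0,.045),wb.sum(),bt.sum())
E
python3 a.py
```

```text
cam [ 0.368773   -0.03016427  1.45389314] [-0.42610972  0.57251941  0.86644062]
free [0.491612   0.11332537 0.07      ]
screw [0.45134771 0.25893441 0.138     ]
spare [0.46773193 0.18727367 0.116     ]
old [ 0.42189809 -0.14511527  0.113     ]
shaker [ 0.37884655 -0.01335505  0.09      ]
peg [0.35813928 0.16283509 0.05      ]
post_rack top 0.93 [195.2, 206.6, 68.4, 33.4] 1231
post_rack top 0.53 [287.6, 218.8, 33.5, 29.7] 736
post_rack scene 0.56 [191.9, 237.4, 86.5, 66.5] 2634
post_rack scene 0.29 [290.0, 211.6, 24.0, 30.4] 541
pilot_mouth top 0.79 [287.2, 218.3, 31.0, 28.4] 698
pilot_mouth top 0.35 [160.1, 160.8, 33.6, 46.9] 1146
rack top (array([0.46893005, 0.18937687, 0.18966188]), np.float64(291.74509803921563))
rack both (array([0.47030673, 0.1913627 , 0.20044644]), np.float64(915.5882352941176))
base (array([ 0.42046892, -0.14594152, -0.15197306]), np.float64(157.80392156862746))
rack col (array([0.46878063, 0.19484572, 0.19975377]), np.float64(81.7921568627451)) 1584.0 1231.0
base col (array([ 0.42231827, -0.1477714 , -0.16373941]), np.float64(45.07058823529412)) 884.0 698.0
```

```bash
cat > ov.py <<'E'
from h import *
import sys
def circ(x,y,z,r): 
    t=np.linspace(0,2*np.pi,40); return np.c_[x+r*np.cos(t),y+r*np.sin(t),np.full(40,z)]
def ov(f,rack,base,c0,c1,r0,r1,k):
    a=cv2.resize(f["image"][r0:r1,c0:c1,::-1],None,fx=k,fy=k,interpolation=cv2.INTER_CUBIC)
    a=cv2.convertScaleAbs(a,alpha=1.1)
    def pl(X,col,cl=True):
        p=((proj(f,X)-[c0,r0]+.5)*k-.5); cv2.polylines(a,[np.round(p*16).astype(np.int32)],cl,col,1,cv2.LINE_AA,4)
    if rack is not None:
        B=box(*rack,.07,.24,0,.07); pl(B[4:],(255,0,0)); pl(B[:4],(255,255,0))
        for v in (-.08,0,.08):
            x=rack[0]-np.sin(rack[2])*v;y=rack[1]+np.cos(rack[2])*v
            pl(circ(x,y,.07,.0125),(0,0,255)); 
            if v>-.01: pl(circ(x,y,.076,.017),(0,200,0)); pl([[x,y,.07],[x,y,.116 if v==0 else .138]],(0,255,255),False)
    if base is not None:
        B=box(*base,.1,.1,0,.045); pl(B[4:],(255,0,0)); pl(B[:4],(255,255,0)); x,y=base[:2]
        pl(circ(x,y,.063,.017),(0,200,0)); pl(circ(x,y,.113,.015),(0,0,255))
    return a
if __name__=="__main__":
    T=imaging.grab_frame("top")
    rack=[.4688,.1948,.1998]; base=[.4223,-.1478,-.1637]
    A=ov(T,rack,None,155,237,183,228,9); B=ov(T,None,base,264,312,196,241,6)
    o=np.zeros((600,760,3),np.uint8); o[:min(405,A.shape[0]),:738]=A[:405]; 
    B=B[:190] if False else B
    cv2.imwrite("pics/ov1.png",A); cv2.imwrite("pics/ov2.png",ov(T,None,base,264,312,196,241,12))
E
python3 ov.py
```

```text
(no output)
```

View pics/ov1.png

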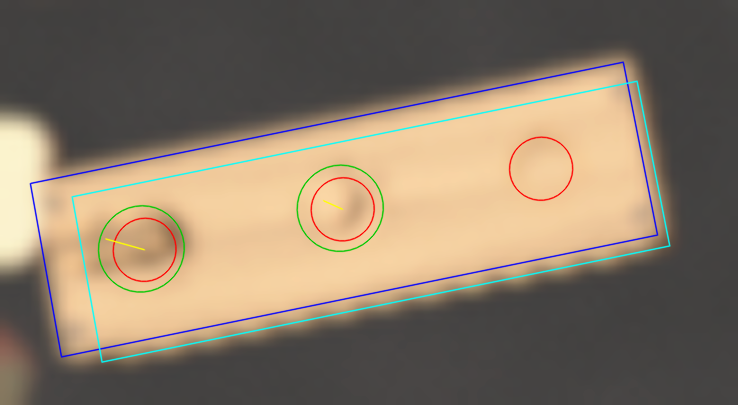

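View pics/ov2.png

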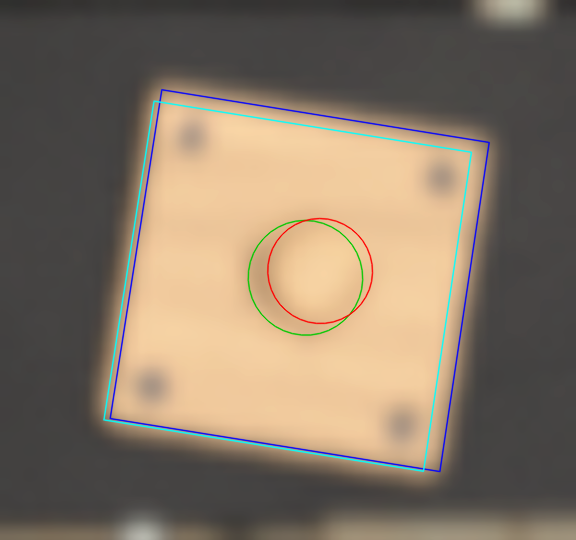

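The overlays sit close. The rack box looks 2–4 mm off towards +y and the base box is nearly right. I'll refine with an intensity fit.

```bash
cat > b.py <<'E'
from h import *
from ov import ov
T=imaging.grab_frame("top");S=imaging.grab_frame("scene")
def fit(f,roi,p0,dims,excl=None):
    g=f["image"][...,0].astype(float); r0,r1,c0,c1=roi
    W=np.zeros_like(g);W[r0:r1,c0:c1]=1
    if excl: W[excl[0]:excl[1],excl[2]:excl[3]]=0
    W=W>0
    def cost(p):
        m=cv2.GaussianBlur(softpoly(f,box(*p[:3],*dims)),(0,0),abs(p[3])+.3)[W]
        A=np.c_[m,np.ones_like(m)]; s,_,_,_=np.linalg.lstsq(A,g[W],rcond=None)
        return np.abs(A@s-g[W]).mean()
    best=None
    for d in ([0,0,0,0],[.005,-.005,.03,0],[-.005,-.005,-.03,0]):
        q=np.array(list(p0)+[.6])+d
        r=minimize(cost,q,method="Nelder-Mead",options=dict(initial_simplex=q+np.vstack([np.zeros(4),np.diag([.01,.01,.08,.3])]),xatol=1e-5,fatol=1e-3))
        if best is None or r.fun<best.fun: best=r
    return best.x,best.fun
r,c=fit(T,(180,232,150,240),[.4688,.1948,.2],(.07,.24,0,.07),(180,232,150,163)); print("rack",r,c)
b,c=fit(T,(196,238,266,312),[.4223,-.1478,-.16],(.1,.1,0,.045)); print("base",b,c)
print("proj base c",proj(T,[b[0],b[1],.045]),"dots mean 288.25,219.04 ->",onplane(T,(288.25,219.04),.045))
x=[r[0]+np.sin(r[2])*.08,r[1]-np.cos(r[2])*.08,.07]; print("free",x,"proj scene",proj(S,x),"scene hole seen",onplane(S,(215.1,215.5),.07))
# spare in scene
k=6;im=ov(S,r[:3],None,148,248,196,290,6)
cv2.imwrite("pics/ov3.png",im)
E
python3 b.py
```

```text
rack [0.46891628 0.19821769 0.18866421 0.79460209] 4.215818145845962
base [ 0.42172845 -0.14771596 -0.19416405  0.61828228] 6.950910790499856
proj base c [[288.51456952 218.99902423]] dots mean 288.25,219.04 -> [ 0.42158503 -0.14675949  0.045     ]
free [np.float64(0.4839200344075448), np.float64(0.11963724392808943), 0.07] proj scene [[212.50672583 215.94044634]] scene hole seen [0.4817446  0.11250216 0.07      ]
```

View pics/ov3.png

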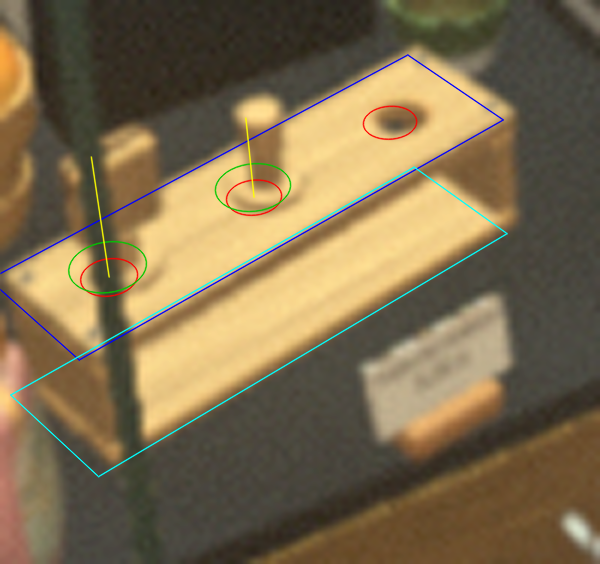

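>>> {"op": "arm_command", "data": {"rows": [[1,[3.05,-2.46,0],0],[1,[3.05,-2.46,0],0],[1,[3.05,-2.46,0],0],[1,[3.05,-2.46,0],0],[1,[3.05,-2.46,0],0],[1,[3.05,-2.46,0],0],[1,[3.05,-2.46,0],0],[1,[3.05,-2.46,0],0],[1,[3.05,-2.46,0],0],[1,[3.05,-2.46,0],0],[1,[3.05,-2.46,0],0],[1,[3.05,-2.46,0],-0.05]], "grip_force": 40}}

```text
time_s: 2.85
tcp_pos: [0.4217, -0.1453, 0.2316]
orientation: [0.0, 0.987, 0.16, 0.0]
ft_force: [-0.3, -0.6, 0.1]
opening: 0.0853
grip_force: 0.0
```

```bash
cat > st.py <<'E'
from h import *
from scipy.spatial.transform import Rotation as Ro
def st():
    s=state();w,x,y,z=s["orientation"];R=Ro.from_quat([x,y,z,w]).as_matrix()
    phi=np.arctan2(R[1,0],R[0,0])
    print("t",round(s["time_s"],2),"tcp",s["tcp_pos"].round(4),"phi",phi.round(3),"zax",R[:,2].round(3),"q",s["joints"].round(3),"F",s["ft_force"].round(1),"M",s["moment"].round(2),"open",round(s["opening"],4),"g",s["grip_force"])
    return s,phi,R
def todo(x,y,z,dphi=0):
    s,phi,R=st(); d=R.T@(np.array([x,y,z])-s["tcp_pos"]); print("tool cm",(d*100).round(2)); return d
E
python3 -c "
from st import *
todo(.4217,-.147,.078)"
```

```text
t 2.85 tcp [ 0.4217 -0.1453  0.2316] phi 0.321 zax [ 0.001 -0.    -1.   ] q [-0.332 -0.161 -0.064  1.667 -0.     2.489] F [-0.3 -0.6  0.1] M [-0.06 -0.01  0.02] open 0.0853 g 0.0
tool cm [-0.06  0.15 15.36]
```

>>> {"op": "arm_command", "data": {"rows": [[1,[-0.03,0.07,3.5],0],[1,[-0.03,0.07,3.5],0],[1,[0,0,3.5],0],[1,[0,0,2.8],0],[1,[0,0,2.0],0],[1,[0,0,0],0],[0,[0,0,0],0],[0,[0,0,0],0],[0,[0,0,0],0],[0,[0,0,0],0],[0,[0,0,0],0],[0,[0,0,0],0]], "grip_force": 40}}

```text
time_s: 3.85
tcp_pos: [0.4215, -0.1489, 0.0794]
orientation: [0.0, 0.987, 0.16, 0.001]
ft_force: [0.4, 0.9, 5.5]
opening: 0.0291
grip_force: 40.0
```

```bash
python3 -c "
from st import *
st()"
```

```text
t 3.85 tcp [ 0.4215 -0.1489  0.0794] phi 0.322 zax [ 0.002 -0.    -1.   ] q [-0.34  -0.167 -0.363  1.373  0.     2.48 ] F [0.4 0.9 5.5] M [0.23 0.01 0.02] open 0.0291 g 39.958001375198364
```

>>> {"op": "arm_command", "data": {"rows": [[0,[0,0,-2],0],[0,[0,0,-3],0],[0,[0,0,-3],-0.12],[0,[0,0,-3],-0.12],[0,[0,0,-2],-0.12],[0,[0,0,0],-0.12],[0,[0,0,0],-0.12],[0,[0,0,0],-0.12],[0,[0,0,0],-0.12],[0,[0,0,0],-0.12],[0,[0,0,0],-0.12],[0,[0,0,0],-0.12]]}}

```text
time_s: 4.85
tcp_pos: [0.4208, -0.1487, 0.2083]
orientation: [-0.0, 0.722, 0.692, -0.0]
ft_force: [-0.1, -0.4, -1.1]
opening: 0.0288
grip_force: 40.2
```

```bash
python3 -c "
from st import *
todo(.484,.1143,.21)"
```

```text
t 4.85 tcp [ 0.4208 -0.1487  0.2083] phi 1.528 zax [-0. -0. -1.] q [-0.34  -0.167 -0.114  1.624 -0.     1.274] F [-0.1 -0.4 -1.1] M [0.02 0.01 0.01] open 0.0288 g 40.22579491138458
tool cm [26.55  5.18 -0.18]
```

>>> {"op": "arm_command", "data": {"rows": [[0,[2.95,0.576,0],0],[0,[2.95,0.576,0],0],[0,[2.95,0.576,0],0],[0,[2.95,0.576,0],0],[0,[2.95,0.576,0],0],[0,[2.95,0.576,0],0],[0,[2.95,0.576,0],0],[0,[2.95,0.576,0],0],[0,[2.95,0.576,0],0],[0,[0,0,3],-0.119],[0,[0,0,3],-0.119],[0,[0,0,0],0]]}}

```text
time_s: 5.85
tcp_pos: [0.4832, 0.114, 0.1427]
orientation: [-0.002, 0.635, 0.773, -0.003]
ft_force: [-0.8, 0.3, -2.1]
opening: 0.0287
grip_force: 40.3
```

```bash
cat > c.py <<'E'
from st import *
from ov import circ
s,phi,R=st()
S=imaging.grab_frame("scene")
c0,c1,r0,r1,k=160,250,175,245,8
a=cv2.resize(S["image"][r0:r1,c0:c1,::-1],None,fx=k,fy=k,interpolation=cv2.INTER_CUBIC)
def pl(X,col,cl=True):
    p=((proj(S,X)-[c0,r0]+.5)*k-.5); cv2.polylines(a,[np.round(p*16).astype(np.int32)],cl,col,1,cv2.LINE_AA,4)
x,y,z=s["tcp_pos"]
pl(circ(x,y,z-.0624,.009),(0,255,0)); pl(circ(x,y,z-.0224,.017),(0,255,0))
pl(circ(.484,.1143,.07,.0125),(0,0,255)); pl(box(.4685,.1929,.195,.07,.24,0,.07)[4:],(255,0,0))
cv2.imwrite("pics/c1.png",a)
E
python3 c.py
```

```text
t 5.85 tcp [0.4832 0.114  0.1427] phi 1.766 zax [-0.008 -0.002 -1.   ] q [ 0.232 -0.048 -0.132  1.495 -0.     1.607] F [-0.8  0.3 -2.1] M [-0.04  0.07 -0.05] open 0.0287 g 40.251978635787964
```

View pics/c1.png

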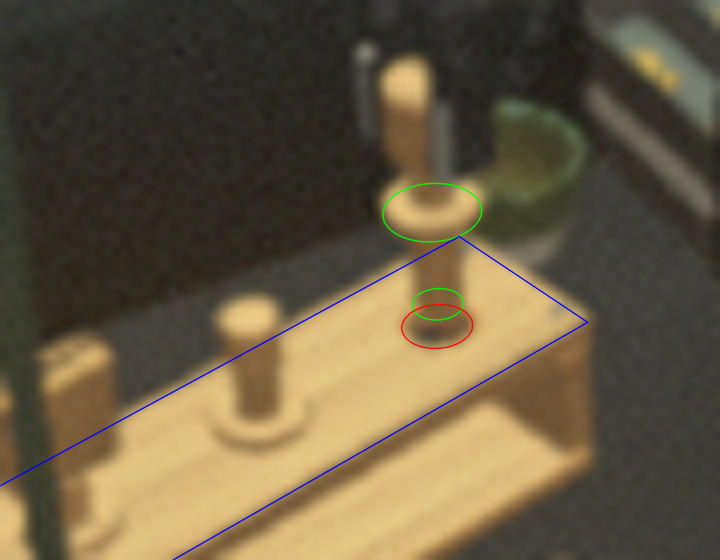

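The scene crop shows the post's foot at about (439,312), directly over the hole at (437,328). The two are aligned, so I'll lower.

>>> {"op": "arm_command", "data": {"rows": [[0,[0,0,1],0],[0,[0,0,1],0],[0,[0,0,0.7],0],[0,[0,0,0.5],0],[0,[0,0,0.5],0],[0,[0,0,0.5],0],[0,[0,0,0.3],0],[0,[0,0,0],0]]}}

```text
time_s: 6.57
tcp_pos: [0.4854, 0.1139, 0.1027]
orientation: [-0.0, 0.637, 0.771, -0.0]
ft_force: [-1.6, 0.4, -1.6]
opening: 0.029
grip_force: 40.3
```

>>> {"op": "arm_command", "data": {"rows": [[0,[0,0,0.4],0],[0,[0,0,0.4],0],[0,[0,0,0.2],0],[0,[0,0,0],0]]}}

```text
time_s: 6.9
tcp_pos: [0.4856, 0.114, 0.0934]
orientation: [0.0, 0.637, 0.771, 0.0]
ft_force: [0.6, -0.3, -1.1]
opening: 0.0287
grip_force: 40.5
```

>>> {"op": "arm_command", "data": {"rows": [[0,[0,0,0.1],0],[0.4,[0,0,0],0],[0.8,[0,0,0],0],[1,[0,0,0],0],[1,[0,0,0],0],[1,[0,0,-1.5],0],[1,[0,0,-3],0],[1,[0,0,-3],0],[1,[0,0,-3],0],[1,[0,0,-1],0],[1,[0,0,0],0]]}}

```text
time_s: 7.82
tcp_pos: [0.4868, 0.1142, 0.21]
orientation: [0.001, 0.637, 0.771, 0.002]
ft_force: [0.2, 0.1, -0.5]
opening: 0.085
grip_force: 0.0
```

```bash
cat > d.py <<'E'
from st import *
st()
S=imaging.grab_frame("scene");T=imaging.grab_frame("top")
def crop(f,c0,c1,r0,r1,k): return cv2.resize(f["image"][r0:r1,c0:c1,::-1],None,fx=k,fy=k,interpolation=cv2.INTER_CUBIC)
A=crop(S,150,236,185,260,6);B=crop(T,155,195,195,225,6)
o=np.zeros((460,800,3),np.uint8);o[:450,:516]=A;o[:180,530:770]=B
cv2.imwrite("pics/d1.png",o)
for c,f in (("top",T),("scene",S)):
    for n in ("screw_post_center","old_post_center"):
        for d in nets.silhouettes(n,c)[:2]:
            m=d["region"];v,u=np.nonzero(m)
            if len(u)>10:
                C=np.cov(u,v);print(c,n,round(d["conf"],2),np.round(d["extent"],1),u.mean().round(2),v.mean().round(2),"pca",np.degrees(.5*np.arctan2(2*C[0,1],C[0,0]-C[1,1])).round(1))
E
python3 d.py
```

```text
t 7.82 tcp [0.4868 0.1142 0.21  ] phi 1.76 zax [ 0.004  0.001 -1.   ] q [ 2.300e-01 -4.400e-02  1.000e-03  1.612e+00  0.000e+00  1.612e+00] F [ 0.2  0.1 -0.5] M [-0.01 -0.04 -0.03] open 0.085 g 0.0
scene screw_post_center 0.56 [166.4 231.6  19.3  30. ] 169.27 229.73 pca 83.4
scene old_post_center 0.77 [216.1 209.9  10.1  23. ] 213.18 207.81 pca 89.0
scene old_post_center 0.6 [165.2 232.3  17.8  28.4] 169.0 229.92 pca 83.1
```

View pics/d1.png

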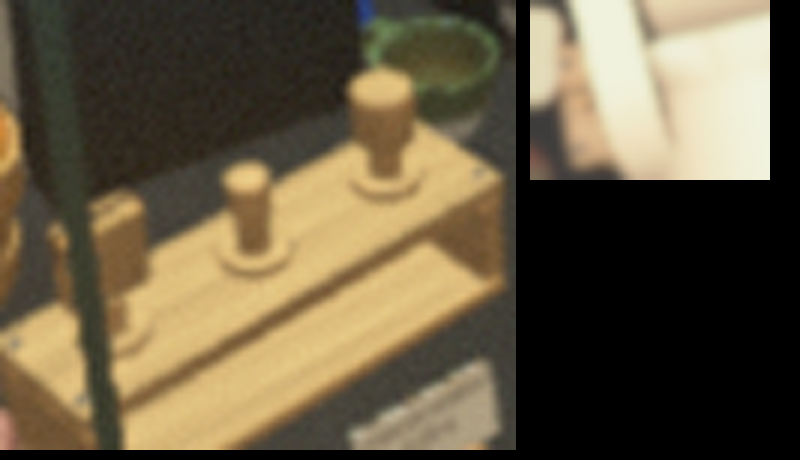

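The old post now hangs upright in what was the free hole. The paddle's top face in this crop runs from about (50,230) to (140,200). I'll work out its angle next.

```bash
cat > e.py <<'E'
from h import *
S=imaging.grab_frame("scene");T=imaging.grab_frame("top")  # calib for T
P={"RF":(125,192),"RN":(147,205),"LF":(50,230)}
W={k:onplane(S,(150+(u+.5)/6-.5,185+(v+.5)/6-.5),.138) for k,(u,v) in P.items()}
for k in W: print(k,W[k].round(4))
d=W["RF"]-W["LF"]; print("long axis deg",np.degrees(np.arctan2(d[1],d[0])),np.linalg.norm(d)); d=W["RF"]-W["RN"]; print("short",np.degrees(np.arctan2(d[1],d[0])),np.linalg.norm(d))
print("center",(W["RN"]+W["LF"])/2)
top=cv2.imread("pics/top0.png")
def pan(img,f,c0,c1,r0,r1,k,models,lo,hi):
    a=cv2.resize(img[r0:r1,c0:c1],None,fx=k,fy=k,interpolation=cv2.INTER_CUBIC).astype(float)
    a=np.clip((a-lo)/(hi-lo)*255,0,255).astype(np.uint8); b=a.copy()
    for (x,y,an),col in models:
        B=box(x,y,an,.042,.016,.094,.138)
        for q in (B[4:],B[:4]):
            p=((proj(f,q)-[c0,r0]+.5)*k-.5);cv2.polylines(b,[np.round(p*16).astype(np.int32)],True,col,1,cv2.LINE_AA,4)
    return np.hstack([a,b])
cx,cy=(W["RN"]+W["LF"])[:2]/2
ang=np.pi/2+.195
m=[((.4532,.2714,ang),(0,255,0)),((cx,cy,ang-.25),(0,0,255))]
A=pan(S["image"][:,:,::-1],S,150,186,210,246,8,m,20,240)
B=pan(top,T,156,190,196,224,10,m,60,255)
o=np.zeros((576,800,3),np.uint8);o[:288,:576]=A;o[290:570,:680]=B
cv2.imwrite("pics/e1.png",o)
E
python3 e.py
```

```text
RF [0.4623 0.2515 0.138 ]
RN [0.449  0.2472 0.138 ]
LF [0.4556 0.2894 0.138 ]
long axis deg -80.01221444437451 0.038480554434481964
short 17.797181830442376 0.013958836565208896
center [0.45227817 0.26828143 0.138     ]
```

View pics/e1.png

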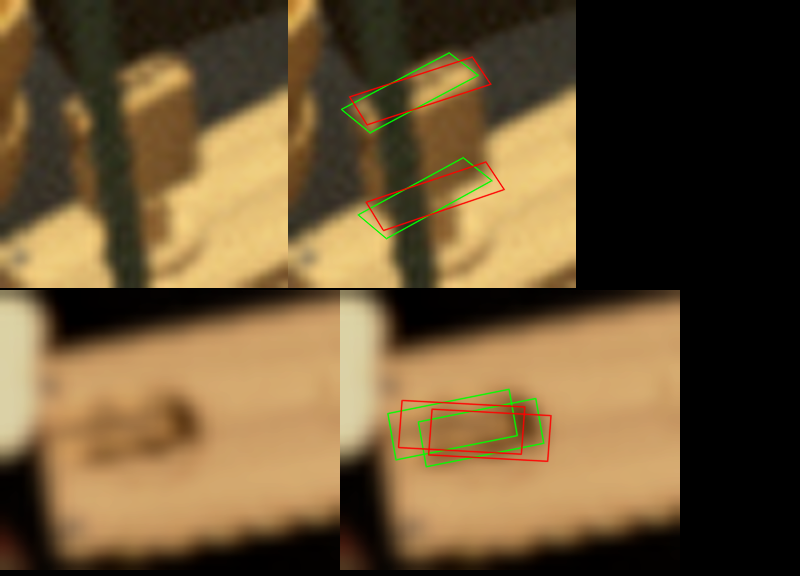

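The top panel puts the paddle's long axis at roughly the rack's direction, and the scene panel slightly clockwise of that. I'll grasp with φ≈1.67 at (0.4535, 0.270).

>>> {"op": "arm_command", "data": {"rows": [[1,[3.19,-0.07,0],0],[1,[3.19,-0.07,0],0],[1,[3.19,-0.07,0],0],[1,[3.19,-0.07,0],0],[1,[3.19,-0.07,0],0],[1,[0,0,0],0.09],[1,[0,0,2],0],[1,[0,0,2],0],[1,[0,0,0],0]]}}

```text
time_s: 8.97
tcp_pos: [0.4507, 0.2694, 0.1632]
orientation: [-0.001, 0.671, 0.741, -0.003]
ft_force: [0.2, 0.0, -0.9]
opening: 0.0853
grip_force: 0.0
```

```bash
python3 -c "
from st import *
todo(.4535,.270,.1013)"
```

```text
t 8.97 tcp [0.4507 0.2694 0.1632] phi 1.67 zax [-0.005 -0.003 -1.   ] q [ 0.539  0.018 -0.027  1.531 -0.     2.01 ] F [ 0.2  0.  -0.9] M [-0.02 -0.02 -0.02] open 0.0853 g 0.0
tool cm [0.04 0.31 6.19]
```

>>> {"op": "arm_command", "data": {"rows": [[1,[0,0.15,1.8],0],[1,[0,0,1.8],0],[1,[0,0,1.6],0],[1,[0,0,1.2],0],[1,[0,0,0.2],0],[1,[0,0,0],0],[0,[0,0,0],0],[0,[0,0,0],0],[0,[0,0,0],0],[0,[0,0,0],0],[0,[0,0,0],0],[0,[0,0,0],0]], "grip_force": 80}}

```text
time_s: 9.97
tcp_pos: [0.4539, 0.2702, 0.1018]
orientation: [0.0, 0.671, 0.741, 0.0]
ft_force: [-1.0, -0.7, -1.0]
opening: 0.0149
grip_force: 77.8
```

```bash
python3 -c "
from st import *
st()"
```

```text
t 9.97 tcp [0.4539 0.2702 0.1018] phi 1.67 zax [ 0.001  0.    -1.   ] q [ 0.537  0.024 -0.139  1.406 -0.     2.009] F [-1.  -0.7 -1. ] M [-0.    0.03 -0.03] open 0.0149 g 77.82608985900879
```

>>> {"op": "arm_command", "data": {"rows": [[0,[0,0,-1.5],0],[0,[0,0,-3],0],[0,[0,0,-3],0],[0,[0,0,-3],-0.12],[0,[0,0,-1.5],-0.12],[0,[0,0,0],-0.12],[0,[0,0,0],-0.12],[0,[0,0,0],-0.12],[0,[0,0,0],-0.12],[0,[0,0,0],-0.12],[0,[0,0,0],-0.12],[0,[0,0,0],-0.12]]}}

```text
time_s: 10.97
tcp_pos: [0.4536, 0.27, 0.2211]
orientation: [-0.0, 0.192, 0.981, -0.0]
ft_force: [0.1, -0.4, -1.0]
opening: 0.015
grip_force: 78.2
```

```bash
python3 -c "
from st import *
todo(.4215,-.148,.22)"
```

```text
t 10.97 tcp [0.4536 0.27   0.2211] phi 2.756 zax [-0. -0. -1.] q [0.537 0.031 0.097 1.638 0.    0.923] F [ 0.1 -0.4 -1. ] M [-0.01 -0.01  0.04] open 0.015 g 78.17091822624207
tool cm [-12.76 -39.94   0.12]
```

>>> {"op": "arm_command", "data": {"rows": [[0,[-1.063,-3.328,0],0],[0,[-1.063,-3.328,0],0],[0,[-1.063,-3.328,0],0],[0,[-1.063,-3.328,0],0],[0,[-1.063,-3.328,0],0],[0,[-1.063,-3.328,0],0],[0,[-1.063,-3.328,0],0],[0,[-1.063,-3.328,0],0],[0,[-1.063,-3.328,0],0],[0,[-1.063,-3.328,0],0],[0,[-1.063,-3.328,0],0],[0,[-1.063,-3.328,0],0]]}}

```text
time_s: 11.97
tcp_pos: [0.4185, -0.1494, 0.2214]
orientation: [0.0, 0.195, 0.981, -0.0]
ft_force: [0.7, 1.2, -1.1]
opening: 0.0152
grip_force: 78.6
```

>>> {"op": "arm_command", "data": {"rows": [[0,[0,0,1],-0.12],[0,[0,0,2],-0.12],[0,[0,0,2],-0.12],[0,[0,0,2],-0.12],[0,[0,0,1.5],-0.12],[0,[0,0,0],-0.12],[0,[0,0,0],-0.12],[0,[0,0,0],-0.12],[0,[0,0,0],-0.12],[0,[0,0,0],-0.12],[0,[0,0,0],-0.12],[0,[0,0,0],-0.12]]}}

```text
time_s: 12.97
tcp_pos: [0.419, -0.1477, 0.1361]
orientation: [-0.0, -0.503, 0.864, 0.0]
ft_force: [-0.3, -0.1, -0.8]
opening: 0.0154
grip_force: 78.8
```

```bash
cat > g.py <<'E'
from st import *
from ov import circ
s,phi,R=st()
S=imaging.grab_frame("scene");T=imaging.grab_frame("top")
def pan(f,c0,c1,r0,r1,k):
    a=cv2.resize(f["image"][r0:r1,c0:c1,::-1],None,fx=k,fy=k,interpolation=cv2.INTER_CUBIC);b=a.copy()
    def pl(X,col,cl=True):
        p=((proj(f,X)-[c0,r0]+.5)*k-.5); cv2.polylines(b,[np.round(p*16).astype(np.int32)],cl,col,1,cv2.LINE_AA,4)
    x,y,z=s["tcp_pos"]
    pl(circ(x,y,z-.0718,.009),(0,255,0)); pl(circ(x,y,z-.0318,.017),(0,255,0))
    pl(box(x,y,phi,.042,.016,z-.0078,z+.0362)[:4],(0,255,255))
    pl(circ(.4215,-.148,.045,.0105),(0,0,255)); pl(box(.4217,-.1475,-.18,.1,.1,0,.045)[4:],(255,0,0))
    return np.hstack([a,b])
cv2.imwrite("pics/g1.png",pan(S,268,318,175,235,8))
E
python3 g.py
```

```text
t 12.97 tcp [ 0.419  -0.1477  0.1361] phi -2.087 zax [-0.  0. -1.] q [-0.339 -0.181 -0.265  1.487  0.    -1.393] F [-0.3 -0.1 -0.8] M [ 0.03  0.03 -0.01] open 0.0154 g 78.7735390663147
```

View pics/g1.png

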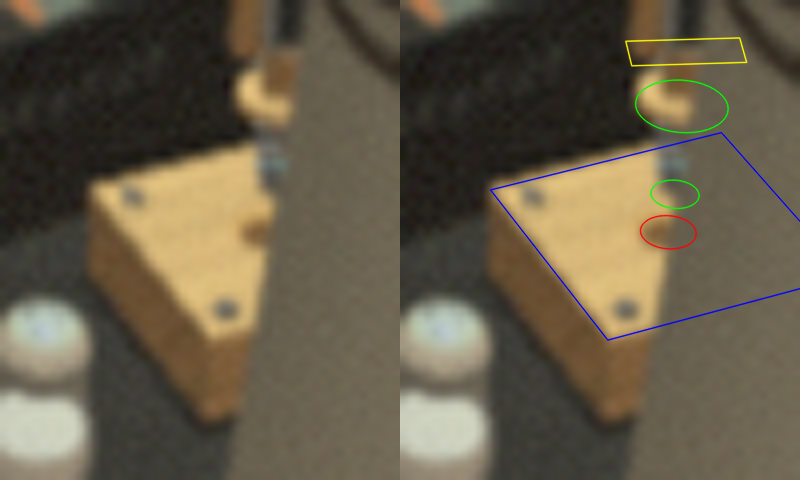

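The scene crop shows the base overlay matching. The visible left edge of the pilot hole at (240,230) and the collar's left edge at (236,95) both fit the model, so I'll insert.

>>> {"op": "arm_command", "data": {"rows": [[0,[-0.1,-0.22,0],-0.11],[0,[0,0,0],-0.11],[0,[0,0,0.5],-0.11],[0,[0,0,0.5],-0.11],[0,[0,0,0.5],-0.11],[0,[0,0,0.5],0],[0,[0,0,0.4],0],[0,[0,0,0.3],0],[0,[0,0,0.2],0],[0,[0,0,0],0]]}}

```text
time_s: 13.9
tcp_pos: [0.4214, -0.1479, 0.1069]
orientation: [0.0, 0.716, -0.698, -0.0]
ft_force: [-0.5, -0.5, -1.8]
opening: 0.015
grip_force: 78.8
```

```bash
python3 -c "
from st import *
todo(.4215,-.148,.0888)"
```

```text
t 13.9 tcp [ 0.4214 -0.1479  0.1069] phi -1.546 zax [-0.001  0.    -1.   ] q [-0.338 -0.172 -0.314  1.429  0.    -1.933] F [-0.5 -0.5 -1.8] M [-0.    0.01  0.01] open 0.015 g 78.77623915672302
tool cm [ 0.01 -0.02  1.81]
```

>>> {"op": "arm_command", "data": {"rows": [[0,[0,0,0.5],0],[0,[0,0,0.5],0],[0,[0,0,0.4],0],[0,[0,0,0.2],0],[0,[0,0,0.15],0],[0,[0,0,0],0],[0,[0,0,0],0]]}}

```text
time_s: 14.48
tcp_pos: [0.4215, -0.148, 0.0898]
orientation: [0.0, 0.717, -0.697, 0.0]
ft_force: [-0.4, 0.0, -0.8]
opening: 0.0149
grip_force: 78.8
```

>>> {"op": "arm_command", "data": {"rows": [[0,[0,0,0.1],0],[0,[0,0,0.1],0],[0,[0,0,0],0],[0,[0,0,0],0]]}}

```text
time_s: 14.82
tcp_pos: [0.4217, -0.148, 0.0882]
orientation: [-0.0, 0.717, -0.697, 0.0]
ft_force: [-0.5, 0.3, 2.1]
opening: 0.0149
grip_force: 79.4
```

>>> {"op": "arm_command", "data": {"rows": [[0,[0,0,0.1],0],[0,[0,0,0.05],0],[0,[0,0,0],0],[0,[0,0,0],0]]}}

```text
time_s: 15.15
tcp_pos: [0.4219, -0.1481, 0.0874]
orientation: [-0.0, 0.717, -0.697, 0.001]
ft_force: [-2.3, 0.7, 10.8]
opening: 0.0152
grip_force: 80.5
```

>>> {"op": "arm_command", "data": {"rows": [[0,[0,0,0.1],0],[0,[0,0,0.05],0],[0,[0,0,0],0],[0,[0,0,0.02],0.06],[0,[0,0,0.03],0.1],[0,[0,0,0.03],0.1],[0,[0,0,0.03],0.1]]}}

```text
time_s: 15.73
tcp_pos: [0.422, -0.1482, 0.0855]
orientation: [0.001, -0.578, 0.816, -0.001]
ft_force: [-4.2, 0.9, 15.7]
opening: 0.0148
grip_force: 81.3
```

```bash
python3 -c "
from st import *
st()"
```

```text
t 15.73 tcp [ 0.422  -0.1482  0.0855] phi -1.908 zax [ 0.002 -0.001 -1.   ] q [-0.338 -0.168 -0.352  1.385 -0.    -1.571] F [-4.2  0.9 15.7] M [0.29 1.14 0.06] open 0.0148 g 81.34418249130249
```

>>> {"op": "arm_command", "data": {"rows": [[0,[0,0,0.06],0.1],[0,[0,0,0.035],0.1],[0,[0,0,0.035],0.1],[0,[0,0,0.035],0.1],[0,[0,0,0.035],0.1],[0,[0,0,0.035],0.1],[0,[0,0,0.035],0.1],[0,[0,0,0.035],0.1]]}}

```text
time_s: 16.4
tcp_pos: [0.422, -0.1484, 0.0828]
orientation: [0.001, -0.215, 0.977, -0.001]
ft_force: [-6.5, 0.5, 19.0]
opening: 0.0151
grip_force: 81.9
```

```bash
python3 -c "
from st import *
st()"
```

```text
t 16.4 tcp [ 0.422  -0.1484  0.0828] phi -2.708 zax [ 0.002 -0.001 -1.   ] q [-3.380e-01 -1.680e-01 -3.570e-01  1.379e+00 -1.000e-03 -7.710e-01] F [-6.5  0.5 19. ] M [0.05 1.53 0.03] open 0.0151 g 81.89244031906128
```

>>> {"op": "arm_command", "data": {"rows": [[0,[0.045,0.02,0.032],0.1],[0,[0,0,0.032],0.1],[0,[0,0,0.032],0.1],[0,[0,0,0.032],0.1],[0,[0,0,0.032],0.1],[0,[0,0,0.032],0.1],[0,[0,0,0.032],0.1],[0,[0,0,0.032],0.1],[0,[0,0,0.032],0.1],[0,[0,0,0.032],0.1]]}}

```text
time_s: 17.23
tcp_pos: [0.4216, -0.1485, 0.0797]
orientation: [0.001, 0.28, 0.96, -0.001]
ft_force: [-5.6, -0.7, 19.3]
opening: 0.0149
grip_force: 81.8
```

```bash
python3 -c "
from st import *
st()"
```

```text
t 17.23 tcp [ 0.4216 -0.1485  0.0797] phi 2.575 zax [ 0.002 -0.002 -1.   ] q [-3.380e-01 -1.680e-01 -3.630e-01  1.373e+00 -1.000e-03  2.290e-01] F [-5.6 -0.7 19.3] M [-0.07  1.48  0.02] open 0.0149 g 81.8115770816803
```

>>> {"op": "arm_command", "data": {"rows": [[0,[-0.02,-0.01,0.032],0.1],[0,[0,0,0.032],0.1],[0,[0,0,0.032],0.1],[0,[0,0,0.032],0.1],[0,[0,0,0.032],0.1],[0,[0,0,0.032],0.1],[0,[0,0,0.032],0.1],[0,[0,0,0.032],0.1],[0,[0,0,0.032],0.1],[0,[0,0,0.032],0.1]]}}

```text
time_s: 18.07
tcp_pos: [0.4214, -0.1484, 0.0767]
orientation: [0.001, 0.706, 0.709, 0.0]
ft_force: [-9.4, 2.0, 25.2]
opening: 0.0148
grip_force: 82.7
```

```bash
python3 -c "
from st import *
st()"
```

```text
t 18.07 tcp [ 0.4214 -0.1484  0.0767] phi 1.575 zax [ 0.002 -0.001 -1.   ] q [-0.338 -0.167 -0.368  1.368 -0.     1.228] F [-9.4  2.  25.2] M [0.63 2.31 0.15] open 0.0148 g 82.67645001411438
```

>>> {"op": "arm_command", "data": {"rows": [[0,[0,-0.05,0.02],0.1],[0,[0,0,0.03],0.1],[0,[0,0,0.03],0.1],[0,[0,0,0.03],0.1],[0,[0,0,0.03],0.1]]}}

```text
time_s: 18.48
tcp_pos: [0.4223, -0.1487, 0.0767]
orientation: [0.002, 0.859, 0.512, 0.002]
ft_force: [-4.4, 1.4, 31.5]
opening: 0.0153
grip_force: 83.5
```

```bash
python3 -c "
from st import *
st()"
```

```text
t 18.48 tcp [ 0.4223 -0.1487  0.0767] phi 1.075 zax [ 0.005 -0.002 -1.   ] q [-0.339 -0.168 -0.369  1.364 -0.     1.728] F [-4.4  1.4 31.5] M [0.45 1.39 0.19] open 0.0153 g 83.47513318061829
```

>>> {"op": "arm_command", "data": {"rows": [[0,[0,0,0],0.1],[0,[0,0,0],0.1],[0,[0,0,0],0.1],[0,[0,0,0],0.1],[0,[0,0,0],0]]}}

```text
time_s: 18.9
tcp_pos: [0.4227, -0.1488, 0.0766]
orientation: [0.002, 0.944, 0.33, 0.003]
ft_force: [-3.0, 2.4, 28.3]
opening: 0.0152
grip_force: 83.1
```

```bash
python3 -c "
from st import *
st()"
```

```text
t 18.9 tcp [ 0.4227 -0.1488  0.0766] phi 0.674 zax [ 0.006 -0.002 -1.   ] q [-0.339 -0.168 -0.369  1.363  0.     2.129] F [-3.   2.4 28.3] M [ 0.49  0.91 -0.17] open 0.0152 g 83.09836506843567
```

>>> {"op": "arm_command", "data": {"rows": [[0,[0,0,-0.1],0],[0,[0,0,-0.1],0],[0,[0,0,-0.1],0],[0,[0,0,0],0],[0,[0,0,0],0]]}}

```text
time_s: 19.32
tcp_pos: [0.422, -0.1487, 0.0768]
orientation: [0.001, 0.943, 0.333, 0.001]
ft_force: [5.0, -1.2, 7.2]
opening: 0.0149
grip_force: 79.9
```

>>> {"op": "arm_command", "data": {"rows": [[0,[0,0,-0.08],0],[0,[0,0,0],0],[0.3,[0,0,0],0],[0.7,[0,0,0],0],[1,[0,0,0],0],[1,[0,0,0],0],[1,[0,0,-2],0],[1,[0,0,-3],0],[1,[0,0,-3],0],[1,[0,0,-3],0],[1,[0,0,0],0]]}}

```text
time_s: 20.23
tcp_pos: [0.422, -0.1486, 0.1919]
orientation: [0.002, 0.943, 0.333, 0.002]
ft_force: [1.4, 0.2, -0.5]
opening: 0.0848
grip_force: 0.0
```

>>> {"op": "arm_command", "data": {"rows": [[1,[-2.5,2.5,-0.5],0],[1,[-2.5,2.5,-0.5],0],[1,[-2.5,2.5,-0.5],0],[1,[-2.5,2.5,0],0],[1,[-2.5,2.5,0],0],[1,[-2.5,2.5,0],0],[1,[-1,2.5,0],0],[1,[0,0,0],0]]}}

```text
time_s: 20.9
tcp_pos: [0.4059, -0.3886, 0.1994]
orientation: [-0.001, 0.943, 0.332, -0.001]
ft_force: [0.9, -0.7, 0.9]
opening: 0.0853
grip_force: 0.0
```

```bash
cat > k.py <<'E'
from st import *
from ov import circ
s,phi,R=st()
S=imaging.grab_frame("scene");T=imaging.grab_frame("top")
def pan(f,c0,c1,r0,r1,k,d=True):
    a=cv2.resize(f["image"][r0:r1,c0:c1,::-1],None,fx=k,fy=k,interpolation=cv2.INTER_CUBIC)
    def pl(X,col,cl=True):
        p=((proj(f,X)-[c0,r0]+.5)*k-.5); cv2.polylines(a,[np.round(p*16).astype(np.int32)],cl,col,1,cv2.LINE_AA,4)
    if d: pl(circ(.4217,-.148,.051,.017),(0,255,0))
    return a
A=pan(S,150,330,165,265,4);B=pan(T,264,312,196,236,5);C=pan(T,155,275,185,240,4,False)
o=np.zeros((400+220,800,3),np.uint8)[:600];A=A[:400]
o[:380,:720]=A[:380];o[380:580,:240]=B;o[380:600,250:730]=C
cv2.imwrite("pics/k1.png",o)
E
python3 k.py
```

```text
t 20.9 tcp [ 0.4059 -0.3886  0.1994] phi 0.677 zax [-0.002  0.001 -1.   ] q [-7.630e-01  1.080e-01  1.360e-01  1.601e+00 -1.000e-03  1.702e+00] F [ 0.9 -0.7  0.9] M [-0.07 -0.06 -0.03] open 0.0853 g 0.0
```

View pics/k1.png

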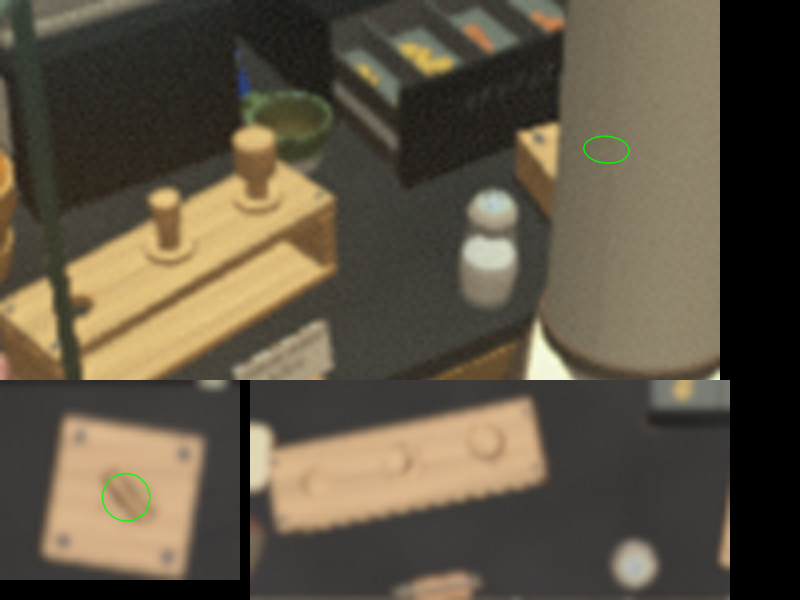

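The final picture shows the screw post upright at the centre of the base (125,497). The old post hangs upright at the rack's right hole (486,443), with the spare still in the middle. The screw post's height held at its full-depth value when I eased the push off, so it is seated.

```bash
python3 -c "
from rig import ticket
print(ticket.hand_in())"
```

```text
the job is handed in; nothing more can be done
None
```

I hung the old post in the empty rack hole, then screwed the winged post down until its height matched the collar resting on the base. Both posts are released, and the job was handed in at about 21 s; the hand-in returned no verdict, and I judged the collar from arm height and force because the arm hid it from the scene camera.

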